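# Fetch the dipping fork from the rotary tool stand and hold it ready over the chocolate cup

## Task

Turn the black knob on top of the rotary tool stand, whichever way brings the dipping fork (the one with tines, not the ring) out from under the cover bar to the open front, until it comes to its stop. Draw the fork up out of its guide, turn it from upright to a slant about halfway between upright and level, tines downward, and hold it still with the tine tips over the middle of the steel cup of dark chocolate, a few centimetres above its rim and touching neither cup nor stand. The program finishes while the gripper still holds the fork there; leave the dipping ring in the stand and do not knock the cup or disturb the things lying around.

Things in the scene. Friction and masses are not known exactly. Their poses are not given: they have to be found in the camera images.
- stand: rotary tool stand, metal, fixed to the table; origin on the table under the turning axis, z up, -x is its open front (roughly toward the robot). Foot radius 115 mm; rear post (radius 11 mm) at x = +128 carries a fixed cover bar 246 to 252 mm up, x -38 to +30, y -113 to +113 mm, with a 44 mm wide arm to the post. Tools under the bar cannot be lifted out
- carousel (a joint): turning part (white tray, column, 2 guides, knob): rad, counter-clockwise from above, 0 at start, hard stops at -1.309 and +1.309 (75 degrees); friction 0.08 N m holds it. At 0 the guides are at (-22, +82) and (-22, -82) mm in the stand's frame, 85 mm from the axis; each comes to the front at one stop. Guide: white block 48 x 32 mm, 131 to 143 mm up, 18 mm square hole (plus a slot for the ring)
- knob_grip (a point): centre of the black knob on top of the stand, on the axis, 280 mm above the table. The knob is a bar 50 mm long and 14 mm wide, from 262 to 292 mm above the table; at joint angle 0 its length lies along the stand's x axis, and it turns with the carousel
- stand_front (a point): point on the tray floor at the open front of the stand, 85 mm from the axis toward the stand's -x, 14 mm above the table: a tool brought to the front stands over it, its tip on the tray floor in a low white socket (34 x 13.5 mm inside, rim 26 mm above the table), so that it may lean by up to 4 degrees
- dipping_fork: dipping fork 223 mm long, 30 g: wooden handle 14 x 14 x 108 mm, thin shaft, three tines (16 mm wide). Origin at half length; y runs from handle to tines, x across the tines; the handle's middle line is at z = +7 mm. Stands tines down in either guide, handle top 238 mm up, handle faces along and across the knob bar; turns with the carousel
- fork_grip (a point): point on the middle line of the fork's handle, 188 mm from the tine tips and 36 mm below the handle's top; 202 mm above the table while the fork stands in the stand
- fork_tip (a point): end of the fork's middle tine, at (0, 112, 3) mm in the fork's frame, at about 14 mm above the table while the fork stands in the stand; nearly in line with the handle (4 mm off its middle line)
- dipping_ring: dipping ring, 207 mm long, same wooden handle but its shaft ends in a wire ring 28 mm wide instead of tines; stands ring down in the other guide and is about 16 mm lower at the top than the fork. Origin at half its length, y axis handle to ring. Stays in the stand
- cup: small steel cup, 64 mm across at the rim, 34 mm high, holding dark chocolate (solid), standing fast and alone on the table on the robot's left, in front of the white wire cutter; origin at the centre of its underside, z up
- bench_scraper: bystander: bench scraper with wooden grip, 124 x 154 x 24 mm, lying on the table at the left; origin under its centre
- kitchen_timer: bystander: round kitchen timer, 62 mm across, 48 mm high, on the table at the left; origin under its centre
- bark_1: bystander: the loose broken piece of chocolate, 54 x 48 x 12 mm, on the table near the robot, beside a similar piece; origin under its centre

How it is judged:
By the outcome, as a careful person would: the job done as asked, in the order asked, and still so for the second after the job is handed in, while the arm keeps its last pose, push and grip.
It also fails if it takes over 51 s, if anything falls off the work surface, if the arm or the gripper's body presses on something with over 40 N, if the wrist force passes 120 N, or if a joint passes its speed limit or range.

## Robot

A 6-joint arm with a two-finger parallel gripper is mounted at the origin on a cart in front of the work surface, level with it; the furniture and walls round the work are solid. World frame = base frame: x ahead of the robot, y to its left, z up, the work surface at z = 0. Lengths are in m, angles in rad, forces in N, time in s.
With the tool pointing down it reaches from about 0.3 to 0.825 m from the base axis. Payload 5.4 kg.
Tool frame: the origin (TCP) lies at the very end of the fingers, on their centre line; the grasp point (between the pads) lies 19 mm behind it; z points along the fingers, x is the direction in which the jaws open and shut, and the axes are right-handed (so a half turn about z gives the same grasp; the last joint's range is limited). The gripper opens to 92 mm and grips with 3 to 60 N. Pads are 20 mm wide; open, the fingers measure 128 mm over their backs; the gripper's body (75 mm by 189 mm) begins 69 mm behind the grasp point.
Start: joints at [-0.21, 0.158, 1.597, -0, 1.386, -0.21], TCP at [0.575, -0, 0.215] pointing down, gripper open.
Joint ranges: [-2.91, 2.91], [-0.94, 2.29], [0.18, 2.7], [-1.29, 4.43], [0.17, 2.64], [-3, 3]. Speed limits (rad/s): [2.57, 2.57, 3.14, 3.14, 3.14, 3.14].

## Interface

Orientations are given as a rotation vector (axis times angle).
In Python, from workcell import bot gives the robot as it stands. Calls block until the motion is done:
- bot.goto(position, orientation): joint-space move of the TCP to a pose.
- bot.line_to(position, rot=None, max_speed=0.15): straight line of the TCP; rot=None keeps the orientation; max_speed is the mean speed in m/s.
- bot.set_joints(angles): joint-space move.
- bot.set_gripper(opening, newtons=None): opening from 0.0 (shut) to 1.0 (fully open); newtons is the grip in N (None keeps the last); returns when the fingers have stopped.
- bot.hold(seconds).
- bot.inverse_kinematics(position, orientation): joint angles nearest the present ones, or None.
- bot.read_camera(name): name is "scene" or "side" or "wrist"; returns a dict with "pixels" (400x640x3 uint8, blue, green, red), "fx", "fy", "cx", "cy" (pixels), "R" (3x3) and "t" (3): a world point X has camera coordinates R X + t. Camera axes: x right, y down, z forward; pixel columns grow to the right and rows downward; lengths in m; the calibration is good to about 2 mm. A picture is of the moment at which its call begins. There is no depth.
A pose or a line that the arm cannot do raises bot.MotionError and nothing moves.
- bot.job_done(): hands the job in, once; it reports no verdict.
Readings, each from a call of its own:
- bot.current_clock(): time.
- bot.current_joints(): joint angles.
- bot.current_joint_vel(): joint speeds.
- bot.current_effort(): joint torques, N m.
- bot.current_ee_pos(): TCP position.
- bot.current_tool_rot(): TCP orientation.
- bot.current_contact_force(): force on the tool from outside, world axes, zero at the start.
- bot.current_ft_torque(): the same for the moment, N m.
- bot.current_opening(): opening from 0.0 (shut) to 1.0 (fully open).
Only numpy, scipy, OpenCV 4.12 (cv2) and the standard library are available. Lean on these libraries where they do the work, as an engineer would, in place of code of your own. Each camera call takes 0.05 s, during which the arm holds its last target.

## Working session

There is one attempt and no reset: what is moved stays moved. The work goes in short steps, each a Python script; the robot and the scene stay as the last script left them, time stands still between calls to the robot, and variables do not carry over. Pictures are saved under pics/ and viewed, and the job is handed in when it is done.

```bash
ls; mkdir -p pics; python3 - <<'E'
from workcell import bot
import cv2,numpy as np
for n in ["scene","side","wrist"]:
    c=bot.read_camera(n); cv2.imwrite(f"pics/a_{n}.png",c["pixels"])
    R=np.array(c["R"]);t=np.array(c["t"]);print(n,c["fx"],c["cx"],c["cy"],(-R.T@t).round(3),R[2].round(3))
print(bot.current_clock(),bot.current_tool_rot())
E
```

```text
pics
scene 367.66723844165324 317.28519454577474 198.7431883296612 [-0.068 -0.701  0.703] [ 0.56   0.665 -0.494]
side 440.3168050120127 320.01538744052584 208.1109042077093 [0.334 1.144 0.985] [ 0.114 -0.81  -0.575]
wrist 327.6905386546897 319.4939814310571 196.99834886400353 [0.574 0.069 0.383] [-0.002 -0.249 -0.969]
0.15 [-3.14130507e+00  6.41529883e-05  2.14325954e-03]
```

View pics/a_scene.png

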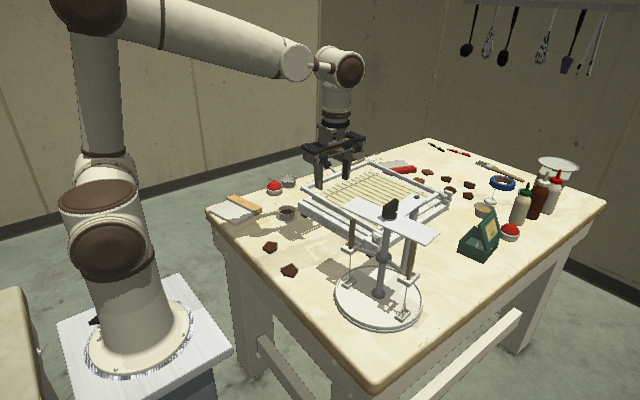

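View pics/a_side.png

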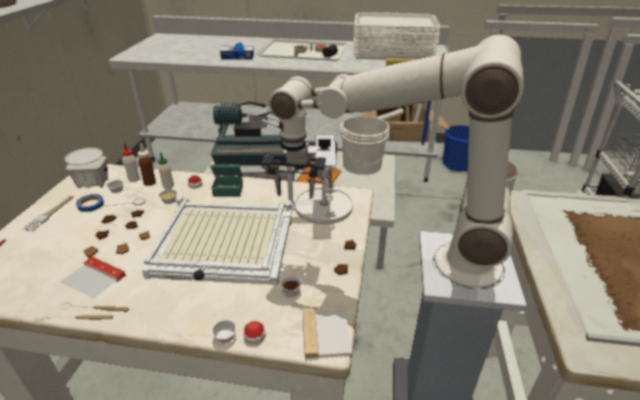

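View pics/a_wrist.png

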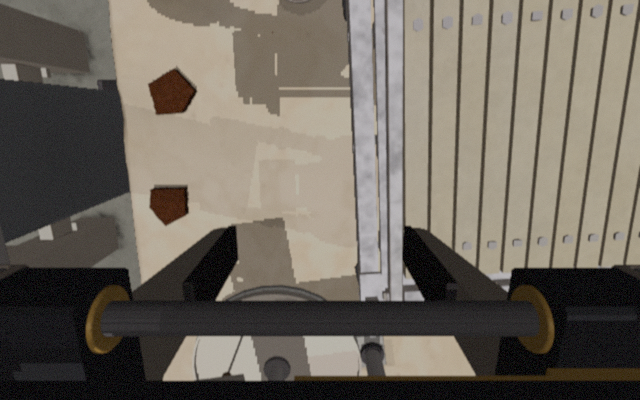

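```bash
python3 - <<'E'
import cv2
a=cv2.imread("pics/a_scene.png")
cv2.imwrite("pics/b1.png",cv2.resize(a[180:330,310:460],None,fx=4,fy=4,interpolation=cv2.INTER_CUBIC))
b=cv2.imread("pics/a_side.png")
cv2.imwrite("pics/b2.png",cv2.resize(b[120:240,240:400],None,fx=5,fy=5,interpolation=cv2.INTER_CUBIC))
cv2.imwrite("pics/b3.png",cv2.resize(a[160:240,200:320],None,fx=6,fy=6,interpolation=cv2.INTER_CUBIC))
cv2.imwrite("pics/b4.png",cv2.resize(b[250:360,190:370],None,fx=4,fy=4,interpolation=cv2.INTER_CUBIC))
E
```

```text
(no output)
```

View pics/b1.png

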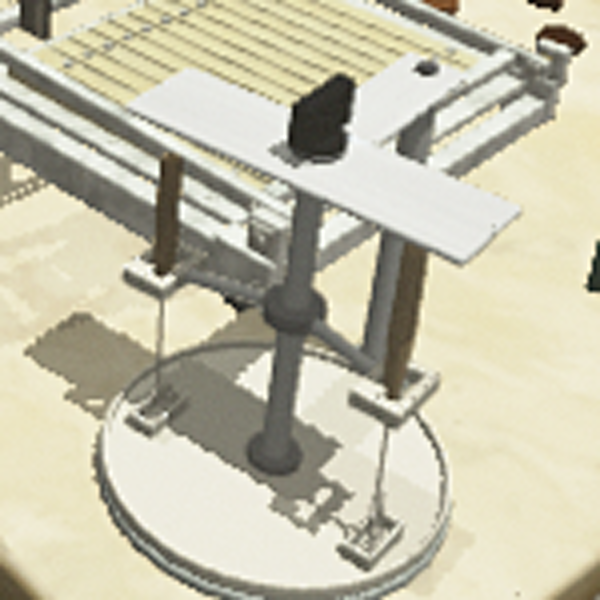

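View pics/b2.png

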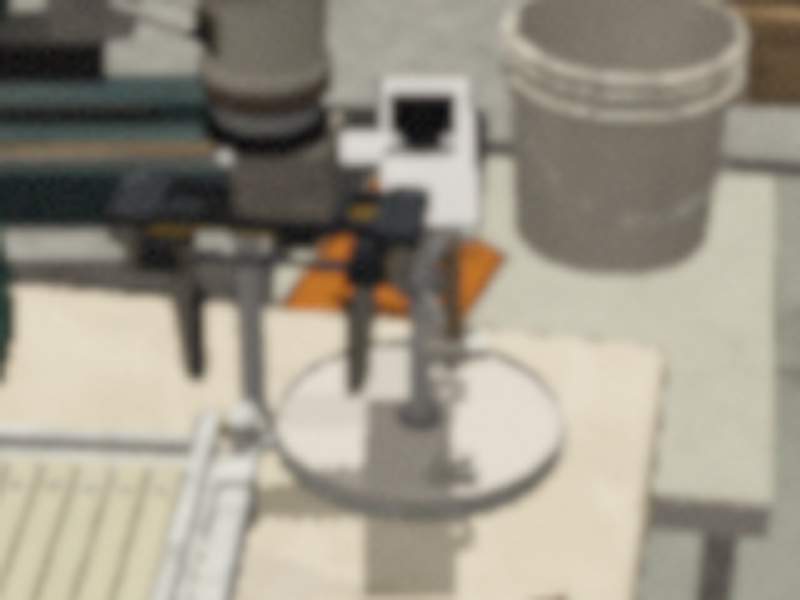

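View pics/b3.png

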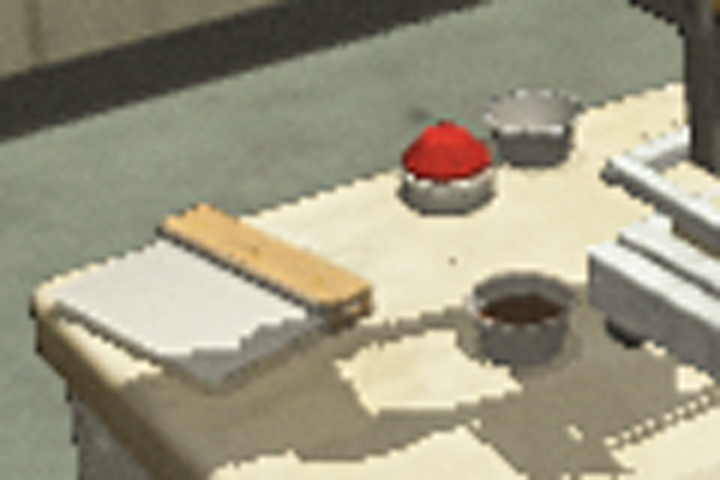

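View pics/b4.png

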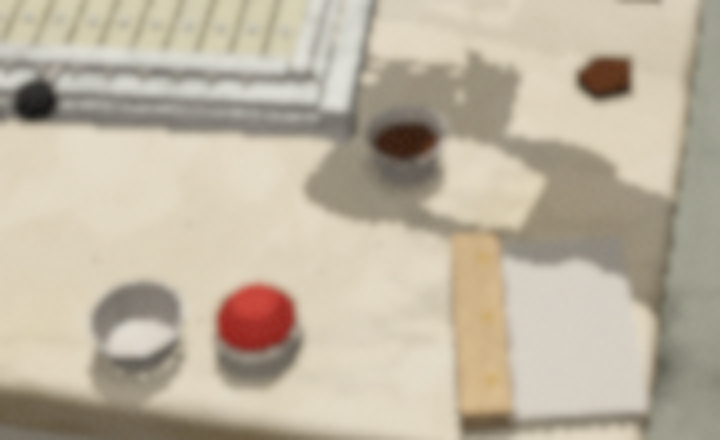

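```bash
cat > h.py <<'E'
import numpy as np,cv2
from workcell import bot
def cam(n):
    c=bot.read_camera(n); c["R"]=np.array(c["R"]);c["t"]=np.array(c["t"]);return c
def ray(c,p):
    d=c["R"].T@np.array([(p[0]-c["cx"])/c["fx"],(p[1]-c["cy"])/c["fy"],1.]);o=-c["R"].T@c["t"];return o,d/np.linalg.norm(d)
def plane(c,p,z):
    o,d=ray(c,p);return (o+d*(z-o[2])/d[2])
def tri(l):
    A=np.zeros((3,3));b=np.zeros(3)
    for c,p in l:
        o,d=ray(c,p);P=np.eye(3)-np.outer(d,d);A+=P;b+=P@o
    X=np.linalg.solve(A,b)
    return X,[np.linalg.norm((np.eye(3)-np.outer(d,d))@(X-o)) for o,d in (ray(c,p) for c,p in l)]
def proj(c,X):
    q=c["R"]@np.array(X)+c["t"];return np.array([c["fx"]*q[0]/q[2]+c["cx"],c["fy"]*q[1]/q[2]+c["cy"]])
def zoom(c,x0,y0,x1,y1,f,name):
    cv2.imwrite("pics/"+name,cv2.resize(c["pixels"][y0:y1,x0:x1],None,fx=f,fy=f,interpolation=cv2.INTER_CUBIC))
E
python3 - <<'E'
from h import *
s=cam("scene");d=cam("side");w=cam("wrist")
print("knob",plane(s,(389.5,207),.277),"colbase",plane(s,(378.7,293.7),.02))
print("side colbase",plane(d,(240+420/5,120+412/5),.02))
print("knob row side")
# cup chocolate blob
for n,c,box in(("scene",s,(270,195,305,225)),("side",d,(275,270,310,300))):
    x0,y0,x1,y1=box
    im=c["pixels"][y0:y1,x0:x1].astype(int)
    m=((im[...,2]-im[...,0]>25)&(im[...,2]<110)).astype(np.uint8)
    k,l,st,ce=cv2.connectedComponentsWithStats(m);i=1+st[1:,4].argmax()
    c["cup"]=ce[i]+[x0,y0];print(n,c["cup"],st[i],plane(c,c["cup"],.026))
print(tri([(s,s["cup"]),(d,d["cup"])]))
zoom(w,180,270,400,400,3.6,"c1.png")
E
```

```text
knob [ 0.52214238 -0.25587399  0.277     ] colbase [ 0.51724136 -0.26379354  0.02      ]
side colbase [ 0.51457098 -0.25543099  0.02      ]
knob row side
scene [285.         210.33333333] [13 15  5  2  6] [0.55635957 0.21530888 0.026     ]
side [290.89108911 285.07920792] [  9  11  15   9 101] [0.55335635 0.20780728 0.026     ]
(array([0.5529258 , 0.21076905, 0.02926733]), [np.float64(0.00033104168124840786), np.float64(0.0003310416812485111)])
```

View pics/c1.png

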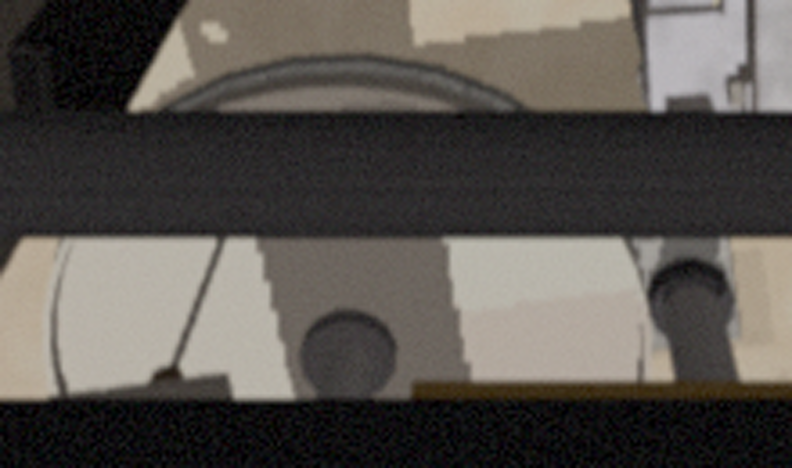

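```bash
cat >> h.py <<'E'
from scipy.spatial.transform import Rotation as Ro
def rv(zdir,xdir):
    z=np.array(zdir,float);z/=np.linalg.norm(z);x=np.array(xdir,float);x-=z*(x@z);x/=np.linalg.norm(x)
    return Ro.from_matrix(np.c_[x,np.cross(z,x),z]).as_rotvec()
E
python3 - <<'E'
from h import *
r=rv((0,-.5,-.866),(1,0,0));p=(.48,-.12,.40)
print(bot.inverse_kinematics(p,r))
bot.goto(p,r)
w=cam("wrist");cv2.imwrite("pics/d1.png",w["pixels"])
np.save("d1.npy",w,allow_pickle=True)
print(bot.current_clock(),proj(w,(.517,-.258,.014)))
E
```

```text
[-0.16620836 -0.14230494  1.62311594 -0.51567889  1.56623099 -0.1887518 ]
1.2833 [342.03246398 111.32242665]
```

View pics/d1.png

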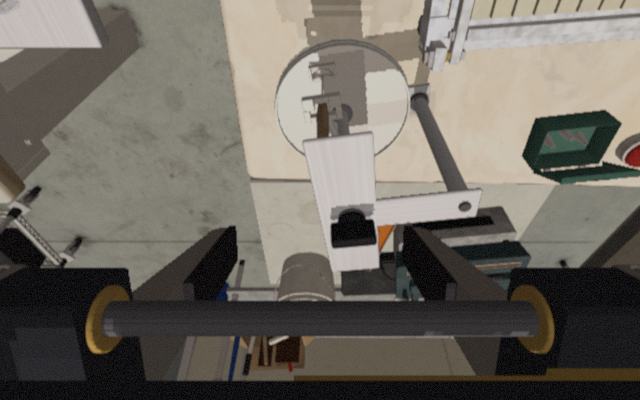

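```bash
python3 - <<'E'
from h import *
w=np.load("d1.npy",allow_pickle=True).item()
zoom(w,260,30,500,280,2.4,"d2.png");zoom(w,270,30,370,150,5,"d3.png")
E
```

```text
(no output)
```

View pics/d2.png

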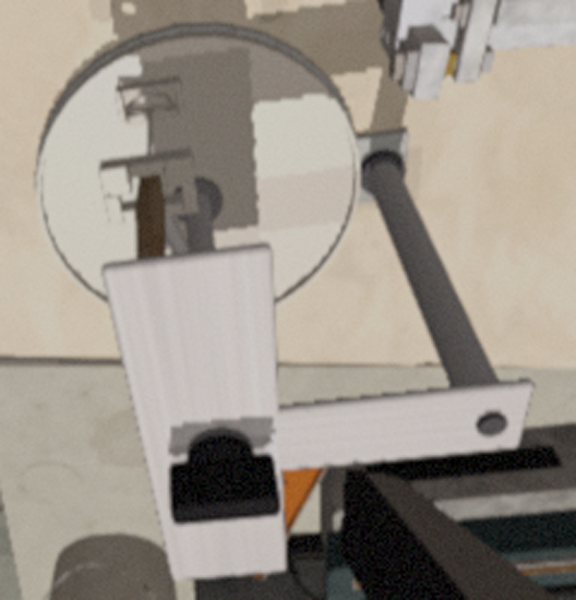

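View pics/d3.png

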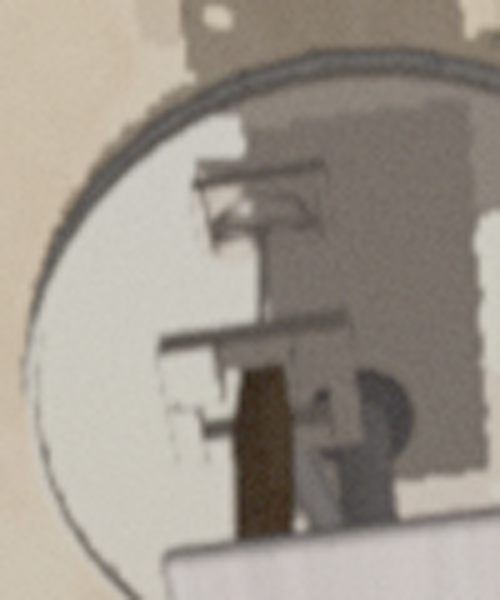

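```bash
python3 - <<'E'
from h import *
for xd in((0,1,0),(0,-1,0)):
    r=rv((.5,0,-.866),xd);p=(.47,-.27,.42)
    print(xd,bot.inverse_kinematics(p,r))
r=rv((.5,0,-.866),(0,1,0))
bot.goto(p,r)
w=cam("wrist");cv2.imwrite("pics/e1.png",w["pixels"])
np.save("e1.npy",w,allow_pickle=True)
print(bot.current_clock(),-w["R"].T@w["t"],proj(w,(.517,-.258,.014)))
E
```

```text
(0, 1, 0) [-1.01477707 -0.3371743   1.74537869  0.44205142  1.45026307 -2.57602823]
(0, -1, 0) [-1.01477707 -0.3371743   1.74537869  0.44205142  1.45026307  0.56556442]
3.3833 [ 0.32453465 -0.27048911  0.53143777] [327.65622806  51.15869011]
```

View pics/e1.png

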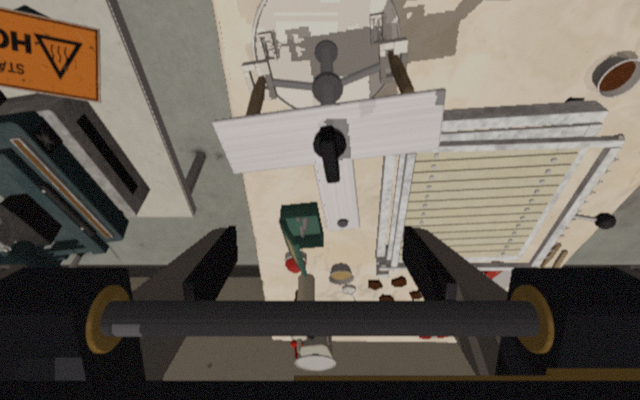

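```bash
python3 - <<'E'
from h import *
w=np.load("e1.npy",allow_pickle=True).item()
zoom(w,235,0,425,140,4.2,"e2.png");zoom(w,205,70,455,240,3.2,"e3.png")
E
```

```text
(no output)
```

View pics/e2.png

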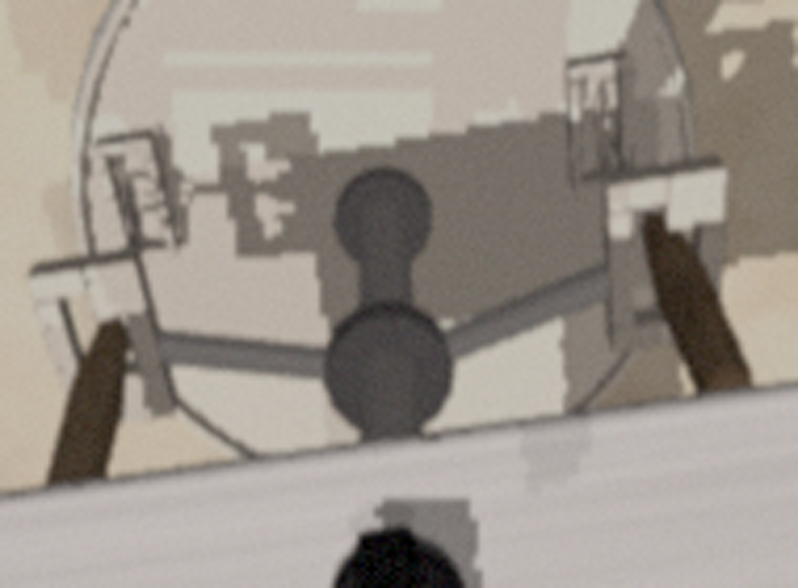

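View pics/e3.png

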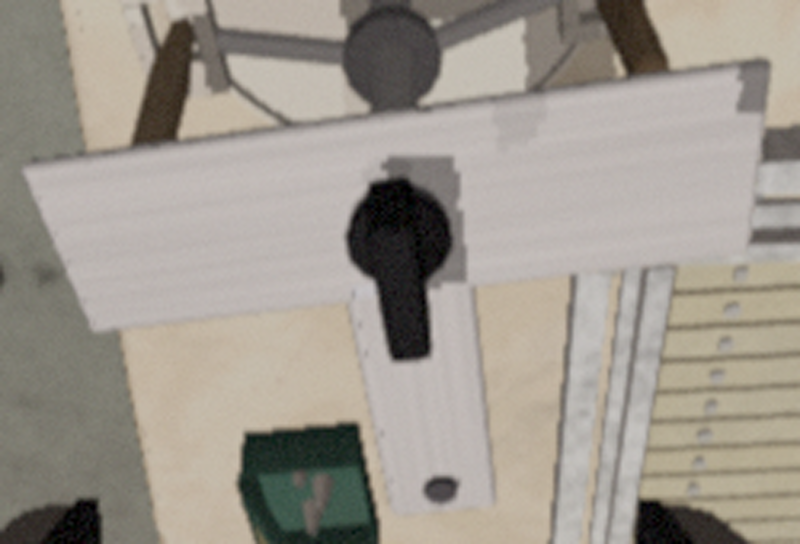

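```bash
python3 - <<'E'
from h import *
s=cam("scene")
cv2.imwrite("pics/f0.png",s["pixels"])
A=cv2.resize(s["pixels"][265:325,385:425],None,fx=9,fy=9,interpolation=cv2.INTER_CUBIC)
B=cv2.resize(s["pixels"][240:300,330:370],None,fx=9,fy=9,interpolation=cv2.INTER_CUBIC)
cv2.imwrite("pics/f1.png",np.hstack([A,B]))
E
```

```text
(no output)
```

View pics/f1.png

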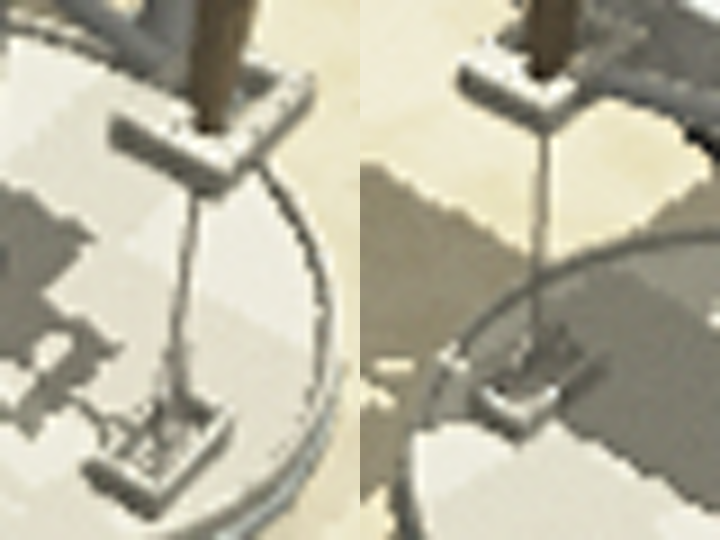

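```bash
python3 - <<'E'
from h import *
w=np.load("d1.npy",allow_pickle=True).item(); e=np.load("e1.npy",allow_pickle=True).item()
s=cam("scene")
# stand axes: post / bar
def z2(px): return (205+px[0]/3.2,70+px[1]/3.2)
def zd(px): return (260+px[0]/2.4,30+px[1]/2.4)
print("post top e",plane(e,z2((441,488)),.252),"post d",plane(w,zd((491,424)),.252))
print("tri post",tri([(e,z2((441,488))),(w,zd((491,424)))]))
for n,a in(("e bar",[z2(p) for p in((23,168),(92,332),(751,255),(768,60))]),("d bar",[zd(p) for p in((105,268),(270,247),(287,572),(178,578))])):
    for p in a: print(n,plane(e if n[0]=='e' else w,p,.252).round(4))
# arc in d3
for p in((215,250),(200,180),(310,225),(325,160)):
    q=(270+p[0]/5,30+p[1]/5); print("socket/arc",plane(w,q,.02).round(4))
# knob
print("knob e base",plane(e,z2((400,235)),.262),"end",plane(e,z2((408,355)),.292),"start",plane(e,z2((390,182)),.292))
for p in((172,498),(172,462),(275,455),(278,512)): print("knob d",plane(w,zd(p),.292).round(4))
E
```

```text
post top e [ 0.64425615 -0.2405983   0.252     ] post d [ 0.64388759 -0.2427943   0.252     ]
tri post (array([ 0.64258762, -0.24082292,  0.25370898]), [np.float64(0.00019712938745052678), np.float64(0.00019712938745074877)])
e bar [ 0.4962 -0.3753  0.252 ]
e bar [ 0.5617 -0.3663  0.252 ]
e bar [ 0.529  -0.1449  0.252 ]
e bar [ 0.4616 -0.1574  0.252 ]
d bar [ 0.4645 -0.1544  0.252 ]
d bar [ 0.5285 -0.1446  0.252 ]
d bar [ 0.5633 -0.3671  0.252 ]
d bar [ 0.5    -0.3734  0.252 ]
socket/arc [ 0.469  -0.2005  0.02  ]
socket/arc [ 0.4648 -0.1786  0.02  ]
socket/arc [ 0.4982 -0.1925  0.02  ]
socket/arc [ 0.5022 -0.1727  0.02  ]
knob e base [ 0.51398419 -0.26018605  0.262     ] end [ 0.53703809 -0.25794324  0.292     ] start [ 0.47599398 -0.26433903  0.292     ]
knob d [ 0.4923 -0.2485  0.292 ]
knob d [ 0.4917 -0.2244  0.292 ]
knob d [ 0.5344 -0.22    0.292 ]
knob d [ 0.5403 -0.2585  0.292 ]
```

```bash
python3 - <<'E'
from h import *
w=np.load("d1.npy",allow_pickle=True).item(); e=np.load("e1.npy",allow_pickle=True).item()
def z2(px): return (205+px[0]/3.2,70+px[1]/3.2)
def zd(px): return (260+px[0]/2.4,30+px[1]/2.4)
print("knob corner",tri([(e,z2((392,358))),(w,zd((278,513)))]))
yaw=.155;ax=np.array([.517,-.2598])
for s in(1,-1):
  for off in (0,):
    q=[]
    import math
    for a in np.linspace(0,-1.38,8):
        th=yaw+a+s*np.pi/2
        j=bot.inverse_kinematics((*ax,.262),rv((0,0,-1),(np.cos(th),np.sin(th),0)))
        q.append(None if j is None else np.round(j,2))
    print(s,q[0],q[4],q[-1])
E
```

```text
knob corner (array([ 0.54101706, -0.26275587,  0.28912079]), [np.float64(0.00014948867423376764), np.float64(0.000149488674233707)])
1 [-0.67  0.14  1.52 -0.    1.48 -2.4 ] [-0.67  0.14  1.52 -0.    1.48 -1.61] [-0.67  0.14  1.52 -0.    1.48 -1.02]
-1 [-0.67  0.14  1.52 -0.    1.48  0.74] [-0.67  0.14  1.52 -0.    1.48  1.53] [-0.67  0.14  1.52 -0.    1.48  2.12]
```

```bash
cat >> h.py <<'E'
YAW=.155;AX=np.array([.517,-.2598])
def down(th): return rv((0,0,-1),(np.cos(th),np.sin(th),0))
E
python3 - <<'E'
from h import *
r=down(YAW+np.pi/2)
bot.goto((*AX,.36),r)
w=cam("wrist");cv2.imwrite("pics/g1.png",w["pixels"])
bot.line_to((*AX,.263),max_speed=.12)
print(bot.current_contact_force(),bot.current_clock())
bot.set_gripper(0.0,12)
print(bot.current_opening()*.092,bot.current_contact_force(),bot.current_ft_torque())
for a in (-.6,-1.15,-1.25,-1.29,-1.32,-1.35):
    bot.goto((*AX,.263),down(YAW+a+np.pi/2))
    print(a,bot.current_ft_torque().round(3),bot.current_contact_force().round(1),round(bot.current_clock(),2))
    if a<-1.28 and abs(bot.current_ft_torque()[2])>.4: break
w=cam("wrist");cv2.imwrite("pics/g2.png",w["pixels"])
s=cam("scene");zoom(s,310,180,460,330,4,"g3.png")
E
```

```text
[-0.14052725 -0.57175555  0.17467993] 5.0833
0.03187183608106348 [-0.42374771 -0.55664951  0.45682014] [-0.01308273 -0.14782337  0.00895695]
-0.6 [-0.134 -0.104  0.031] [ 0.6 -0.7 -1. ] 6.66
-1.15 [-0.213 -0.1   -0.102] [ 0.7 -1.9 -0.1] 7.25
-1.25 [-0.171 -0.103 -0.087] [-0.  -1.2 -0.9] 7.5
-1.29 [-0.239 -0.073  0.03 ] [ 0.2 -1.2 -0.9] 7.75
-1.32 [-0.291 -0.1    0.061] [ 0.7 -1.9 -0.6] 8.0
-1.35 [-0.392 -0.059  0.204] [ 0.7 -2.4 -1. ] 8.25
```

View pics/g3.png

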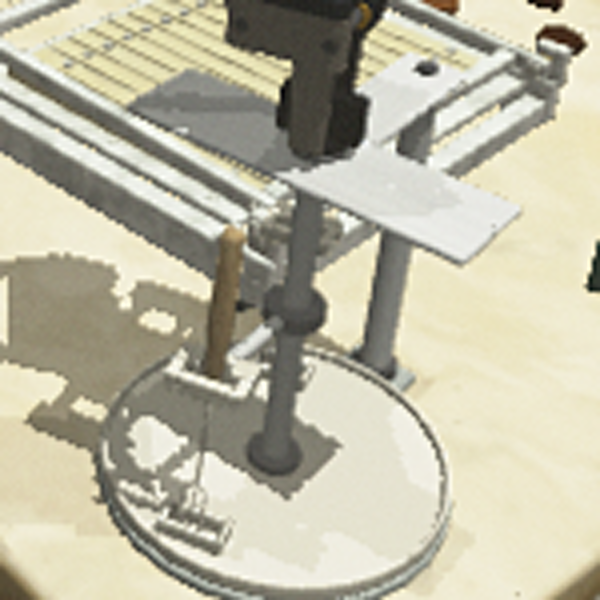

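View pics/g2.png

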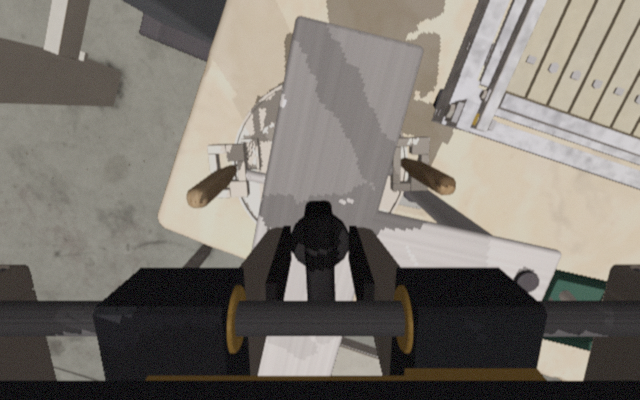

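View pics/g1.png

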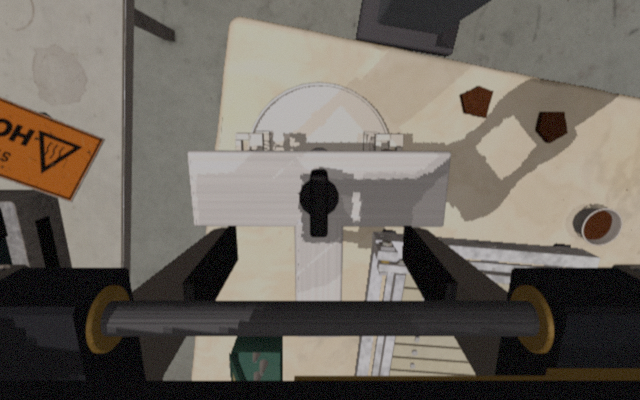

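```bash
python3 - <<'E'
from h import *
import cv2
a=cv2.imread("pics/g2.png");cv2.imwrite("pics/g4.png",cv2.resize(a[100:320,170:470],None,fx=2.6,fy=2.6,interpolation=cv2.INTER_CUBIC))
E
```

```text
(no output)
```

View pics/g4.png

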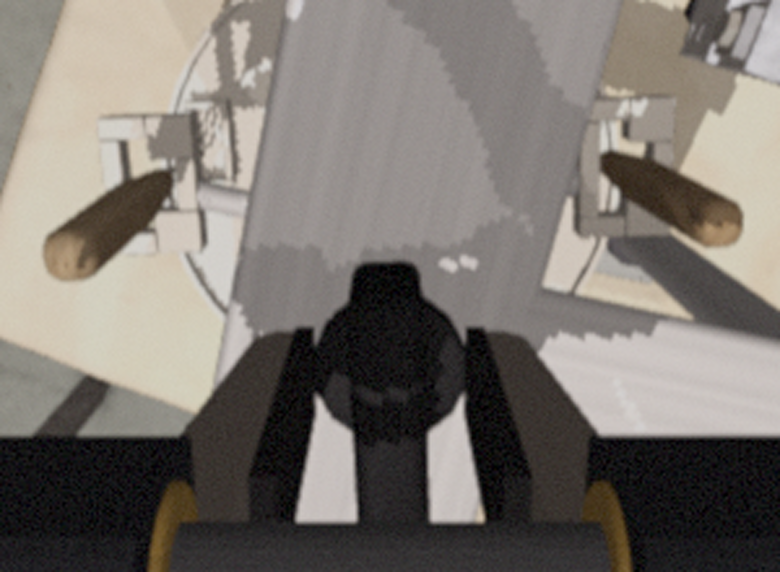

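```bash
python3 - <<'E'
from h import *
bot.set_gripper(.55)
bot.line_to((*AX,.278),down(YAW-1.29+np.pi/2),max_speed=.1)
bot.set_gripper(0.0,15)
print(bot.current_opening()*.092,bot.current_contact_force(),bot.current_ft_torque())
for a in (-1.31,-1.33,-1.35,-1.37):
    bot.goto((*AX,.278),down(YAW+a+np.pi/2))
    t=bot.current_ft_torque()
    print(a,t.round(3),bot.current_contact_force().round(1),round(bot.current_clock(),2))
    if abs(t[2])>.5: break
w=cam("wrist");zoom(w,170,100,470,320,2.6,"i1.png");np.save("i1.npy",w,allow_pickle=True)
s=cam("scene");zoom(s,310,180,460,330,4,"i2.png")
E
```

```text
0.014063023890848228 [ 0.09183674  0.17366685 -1.49548225] [ 0.06041886 -0.06679676  0.10111917]
-1.31 [-0.032 -0.06   0.074] [ 0.2  0.2 -1.2] 10.02
-1.33 [-0.05  -0.015  0.366] [ 0.9 -0.4 -1.9] 10.27
-1.35 [-0.047 -0.025  0.424] [ 0.5 -0.6 -1.7] 10.52
-1.37 [0.038 0.087 0.434] [ 0.3  0.1 -2.2] 10.77
```

View pics/i1.png

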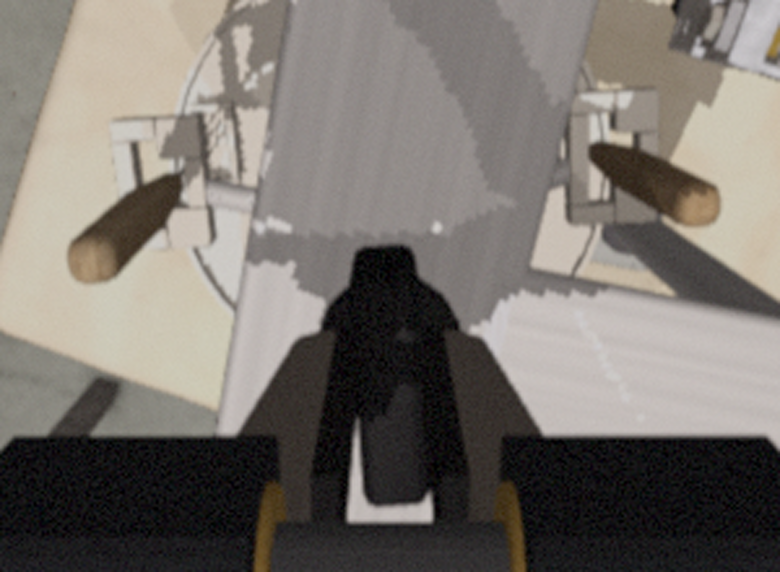

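```bash
python3 - <<'E'
from h import *
w=np.load("i1.npy",allow_pickle=True).item()
print(proj(w,(.433,-.273,.238)), (170+95/2.6,100+258/2.6))
print("top at .238",plane(w,(170+95/2.6,100+258/2.6),.238))
cup=np.array([.553,.209]); tip=np.array([*cup,.074])
for th in(1.987,-1.154):
    print("grasp",np.round(bot.inverse_kinematics((.433,-.273,.185),down(th)),2), np.round(bot.inverse_kinematics((.433,-.273,.42),down(th)),2))
lo=np.array([-2.91,-.94,.18,-1.29,.17,-3]);hi=np.array([2.91,2.29,2.7,4.43,2.64,3])
for hd in np.radians([-30,0,20,45,70,90]):
    z=np.array([np.cos(hd),np.sin(hd),-1])/np.sqrt(2)
    P=tip-z*(.188-.019)
    for roll in np.radians(range(-180,180,30)):
        h=np.array([-np.sin(hd),np.cos(hd),0]);x=Ro.from_rotvec(z*roll).apply(h)
        j=bot.inverse_kinematics(P,rv(z,x))
        if j is not None: print(np.degrees(hd).round(),np.degrees(roll).round(),np.round(j,2),"margin",np.minimum(j-lo,hi-j).min().round(2))
E
```

```text
[193.63716573 195.10339558] (206.53846153846155, 199.23076923076923)
top at .238 [ 0.44170984 -0.27276336  0.238     ]
grasp [-0.8   0.02  1.81  0.    1.32 -2.79] [-0.8  -0.05  1.42  0.    1.78 -2.79]
grasp [-0.8   0.02  1.81 -0.    1.32  0.36] [-0.8  -0.05  1.42 -0.    1.78  0.36]
-30.0 -150.0 [ 0.72 -0.02  2.03 -0.89  1.04 -2.51] margin 0.4
-30.0 -120.0 [ 0.72 -0.02  2.03 -0.89  1.04 -1.98] margin 0.4
-30.0 -90.0 [ 0.72 -0.02  2.03 -0.89  1.04 -1.46] margin 0.4
-30.0 -60.0 [ 0.72 -0.02  2.03 -0.89  1.04 -0.94] margin 0.4
-30.0 -30.0 [ 0.72 -0.02  2.03 -0.89  1.04 -0.41] margin 0.4
-30.0 0.0 [ 0.72 -0.02  2.03 -0.89  1.04  0.11] margin 0.4
-30.0 30.0 [ 0.72 -0.02  2.03 -0.89  1.04  0.63] margin 0.4
-30.0 60.0 [ 0.72 -0.02  2.03 -0.89  1.04  1.16] margin 0.4
-30.0 90.0 [ 0.72 -0.02  2.03 -0.89  1.04  1.68] margin 0.4
-30.0 120.0 [ 0.72 -0.02  2.03 -0.89  1.04  2.2 ] margin 0.4
-30.0 150.0 [ 0.72 -0.02  2.03 -0.89  1.04  2.73] margin 0.27
0.0 -180.0 [ 0.37 -0.59  2.46 -0.49  0.58  2.26] margin 0.24
0.0 -150.0 [ 0.37 -0.59  2.46 -0.49  0.58  2.78] margin 0.22
0.0 -120.0 [ 0.37 -0.59  2
[... 2609 characters left out ...]
  0.78  1.39 -0.96] margin 0.65
90.0 -180.0 [-0.46  0.26  1.72  0.69  1.58 -0.6 ] margin 0.98
90.0 -150.0 [-0.46  0.26  1.72  0.69  1.58 -0.08] margin 0.98
90.0 -120.0 [-0.46  0.26  1.72  0.69  1.58  0.44] margin 0.98
90.0 -90.0 [-0.46  0.26  1.72  0.69  1.58  0.97] margin 0.98
90.0 -60.0 [-0.46  0.26  1.72  0.69  1.58  1.49] margin 0.98
90.0 -30.0 [-0.46  0.26  1.72  0.69  1.58  2.02] margin 0.98
90.0 0.0 [-0.46  0.26  1.72  0.69  1.58  2.54] margin 0.46
90.0 60.0 [-0.46  0.26  1.72  0.69  1.58 -2.7 ] margin 0.3
90.0 90.0 [-0.46  0.26  1.72  0.69  1.58 -2.17] margin 0.83
90.0 120.0 [-0.46  0.26  1.72  0.69  1.58 -1.65] margin 0.98
90.0 150.0 [-0.46  0.26  1.72  0.69  1.58 -1.13] margin 0.98
```

```bash
python3 - <<'E'
from h import *
bot.set_gripper(1.0)
p=bot.current_ee_pos();bot.line_to((p[0],p[1],.37),max_speed=.2)
bot.goto((.44,-.275,.36),down(-1.154))
w=cam("wrist");np.save("j1.npy",w,allow_pickle=True);cv2.imwrite("pics/j1.png",w["pixels"])
s=cam("scene");np.save("j1s.npy",s,allow_pickle=True);zoom(s,310,180,460,330,4,"j2.png")
print(bot.current_clock(),proj(w,(.433,-.273,.238)))
E
```

```text
14.0333 [314.27272128 197.23707069]
```

View pics/j1.png

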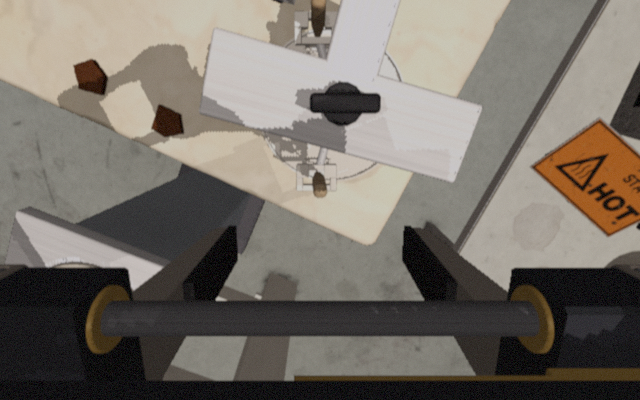

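View pics/j2.png

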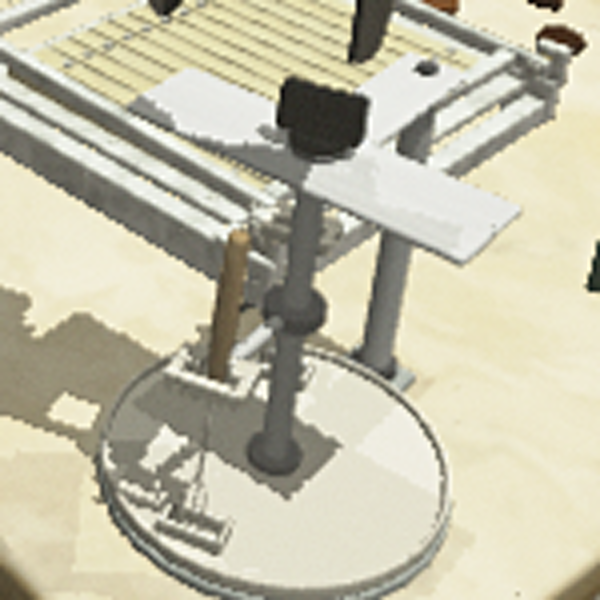

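```bash
python3 - <<'E'
from h import *
w=np.load("j1.npy",allow_pickle=True).item();s=np.load("j1s.npy",allow_pickle=True).item()
A=cv2.resize(w["pixels"][140:220,280:400],None,fx=6,fy=6,interpolation=cv2.INTER_CUBIC)
cv2.imwrite("pics/k1.png",A)
A=cv2.resize(s["pixels"][230:280,350:400],None,fx=10,fy=10,interpolation=cv2.INTER_CUBIC)
cv2.imwrite("pics/k2.png",A)
im=w["pixels"].astype(int)[80:125,290:400];ys,xs=np.nonzero(im.max(2)<45)
pts=np.c_[xs,ys].astype(np.float32);print(cv2.minAreaRect(pts))
E
```

```text
((55.264705657958984, 24.05882453918457), (39.04823303222656, 68.88011932373047), 75.96376037597656)
```

View pics/k1.png

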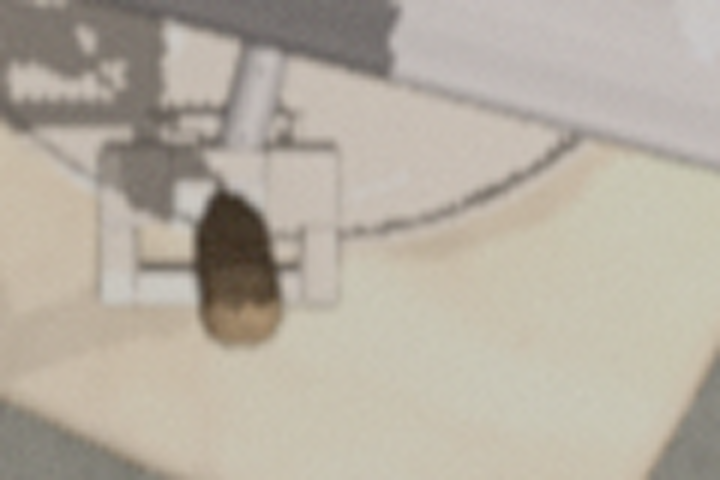

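View pics/k2.png

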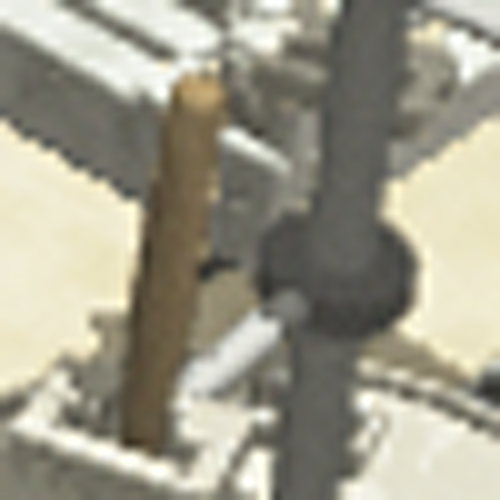

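```bash
python3 - <<'E'
from h import *
w=np.load("j1.npy",allow_pickle=True).item();s=np.load("j1s.npy",allow_pickle=True).item();i=np.load("i1.npy",allow_pickle=True).item()
a=(w,(320.3,192.5));b=(s,(370,239.2));c=(i,(206.5,199.2))
for l in([a,b],[a,c],[b,c],[a,b,c]): X,e=tri(l);print(X.round(4),np.round(e,4))
print(plane(w,(320.3,192.5),.238))
# guide block corners at z=.143 in k1
g=[plane(w,(280+p[0]/6,140+p[1]/6),.143) for p in((100,150),(340,150),(340,303),(100,303))]
print(np.round(g,4),np.mean(g,0))
d=g[1]-g[0];print("guide yaw",np.arctan2(d[1],d[0]),np.linalg.norm(d))
# handle entering guide
print("handle at guide",plane(w,(280+232/6,140+235/6),.143))
# knob yaw
A=plane(w,(311,103),.29);B=plane(w,(380,103),.29);print(np.arctan2(*(B-A)[1::-1]))
E
```

```text
[ 0.4396 -0.2773  0.236 ] [0.0011 0.0011]
[ 0.4375 -0.2776  0.225 ] [0.001 0.001]
[ 0.4416 -0.2753  0.2338] [0.0013 0.0013]
[ 0.4403 -0.276   0.2345] [0.0018 0.0017 0.0019]
[ 0.43931128 -0.27623529  0.238     ]
[[ 0.4376 -0.2465  0.143 ]
 [ 0.4568 -0.2898  0.143 ]
 [ 0.4286 -0.3028  0.143 ]
 [ 0.409  -0.2586  0.143 ]] [ 0.4329985  -0.27442722  0.143     ]
guide yaw -1.1539194855074202 0.047382692721610484
handle at guide [ 0.43252945 -0.27725194  0.143     ]
-1.154092795443969
```

```bash
python3 - <<'E'
from h import *
w=np.load("j1.npy",allow_pickle=True).item();s=np.load("j1s.npy",allow_pickle=True).item()
print("h at guide",plane(w,(280+233/6,140+226/6),.143), "scene",plane(s,(364.8,272),.143))
for v in(500,512):print("tip?",plane(s,(310+197/4,180+v/4),.02))
print("shaft under guide scene",plane(s,(310+207/4,180+395/4),.125),plane(s,(310+203/4,180+450/4),.07))
cv2.imwrite("pics/l1.png",cv2.resize(s["pixels"][265:325,335:395],None,fx=10,fy=10,interpolation=cv2.INTER_CUBIC))
E
```

```text
h at guide [ 0.4342813  -0.27669575  0.143     ] scene [ 0.43841814 -0.27551697  0.143     ]
tip? [ 0.44920002 -0.26058456  0.02      ]
tip? [ 0.44209689 -0.26768661  0.02      ]
shaft under guide scene [ 0.4322058 -0.2739526  0.125    ] [ 0.44304304 -0.2662433   0.07      ]
```

View pics/l1.png

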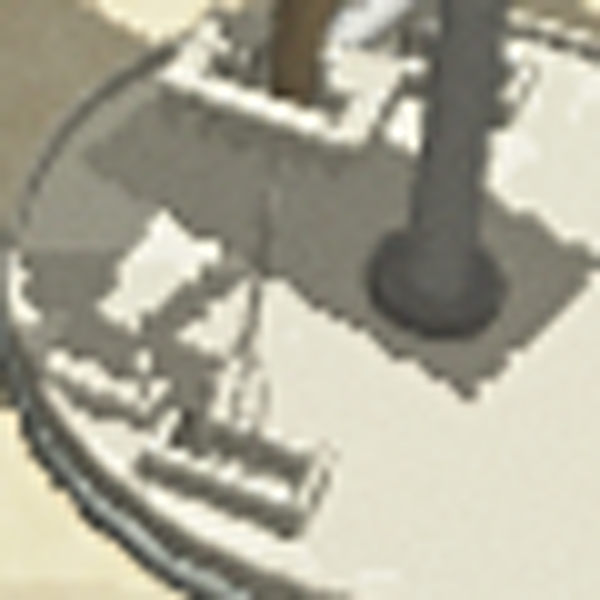

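```bash
python3 - <<'E'
from h import *
s=np.load("j1s.npy",allow_pickle=True).item()
print("socket c",plane(s,(359,313),.026), "tines",plane(s,(360.,307),.028))
u=np.array([.404,-.915]);pp=np.array([.915,.404])
for lean in(-.05,0,.05,.075):
  for z in(.237,.12,.06,.03):
    P=np.array([.440,-.2762])+ pp*lean*(z-.237); print(lean,z,proj(s,(*P,z)).round(1),end=' ')
  print()
print(proj(s,(.433,-.2744,.143)))
E
```

```text
socket c [ 0.42569521 -0.28256192  0.026     ] tines [ 0.43990369 -0.2715796   0.028     ]
-0.05 0.237 [369.3 238.4] -0.05 0.12 [365.5 278. ] -0.05 0.06 [363.8 296.1] -0.05 0.03 [362.9 304.7] 
0 0.237 [369.3 238.4] 0 0.12 [364.6 279.5] 0 0.06 [362.5 298.5] 0 0.03 [361.4 307.5] 
0.05 0.237 [369.3 238.4] 0.05 0.12 [363.7 281. ] 0.05 0.06 [361.1 300.9] 0.05 0.03 [359.9 310.3] 
0.075 0.237 [369.3 238.4] 0.075 0.12 [363.3 281.8] 0.075 0.06 [360.5 302.1] 0.075 0.03 [359.1 311.8] 
[362.78713034 272.71174191]
```

```bash
cat >> h.py <<'E'
u=np.array([np.cos(-1.154),np.sin(-1.154)]);pp=np.array([-u[1],u[0]])
GC=np.array([.433,-.2744])
E
python3 - <<'E'
from h import *
print(pp)
lean=.06
zt=np.array([-lean*pp[0],-lean*pp[1],-1]);zt/=np.linalg.norm(zt)
r=rv(zt,(*u,0))
G=np.array([*(GC+pp*.0036+u*.003),.202])
P=G+.019*zt
bot.set_gripper(.65)
bot.goto(P-zt*.10,r)
w=cam("wrist");zoom(w,220,100,420,250,4,"m0.png")
bot.line_to(P,r,max_speed=.1)
print(bot.current_contact_force(),bot.current_clock())
bot.set_gripper(0,25)
print(bot.current_opening()*.092,bot.current_contact_force(),bot.current_clock())
P1=P-.018*zt
bot.line_to(P1,max_speed=.05)
print(bot.current_contact_force())
w=cam("wrist");cv2.imwrite("pics/m1.png",w["pixels"]);np.save("m1.npy",w,allow_pickle=True)
s=cam("scene");zoom(s,310,180,460,330,4,"m2.png")
E
```

```text
[0.91439058 0.40483313]
[ 0.68331328 -0.69901611  0.77002522] 16.275
0.014147002669453025 [-1.57100724  0.01555149  0.03054609] 17.025
[-0.31987646  0.57150023 -0.91495808]
```

View pics/m1.png

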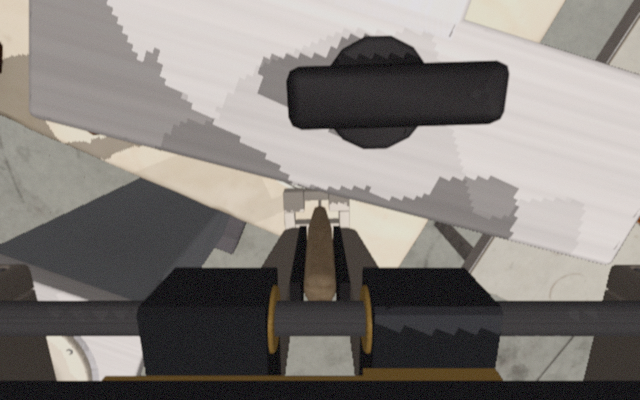

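View pics/m2.png

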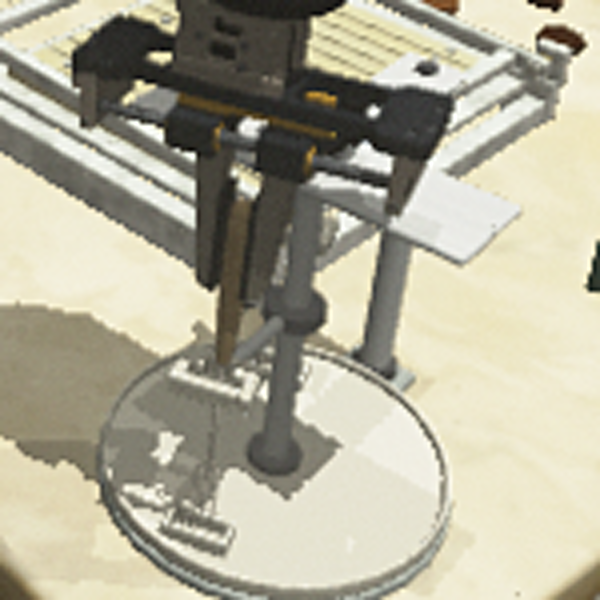

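```bash
python3 - <<'E'
from h import *
r=down(-1.154)
bot.line_to((*GC,.203),r,max_speed=.05)
print(bot.current_contact_force())
w=cam("wrist");zoom(w,240,150,400,310,4,"n1.png");np.save("n1.npy",w,allow_pickle=True)
s=cam("scene");zoom(s,335,245,395,325,7,"n2.png")
E
```

```text
[-0.03608731 -0.25154949 -0.46437759]
```

View pics/n1.png

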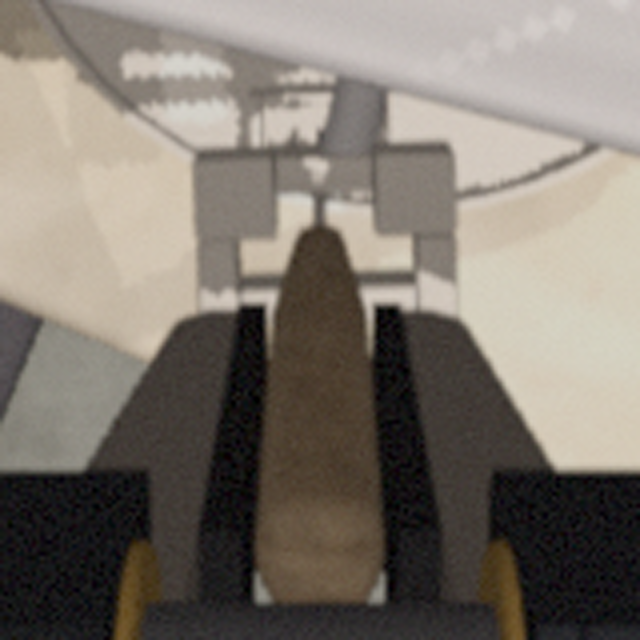

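View pics/n2.png

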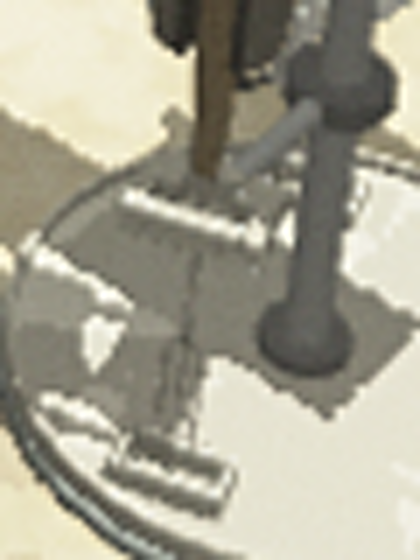

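```bash
python3 - <<'E'
from h import *
p=GC-.0015*pp
bot.line_to((*p,.245),max_speed=.08)
print(bot.current_contact_force(),bot.current_clock())
w=cam("wrist");zoom(w,240,150,400,310,4,"o1.png");np.save("o1.npy",w,allow_pickle=True)
s=cam("scene");zoom(s,335,230,395,310,7,"o2.png")
E
```

```text
[-0.80687605 -0.17204823 -1.01047813] 18.6583
```

View pics/o1.png

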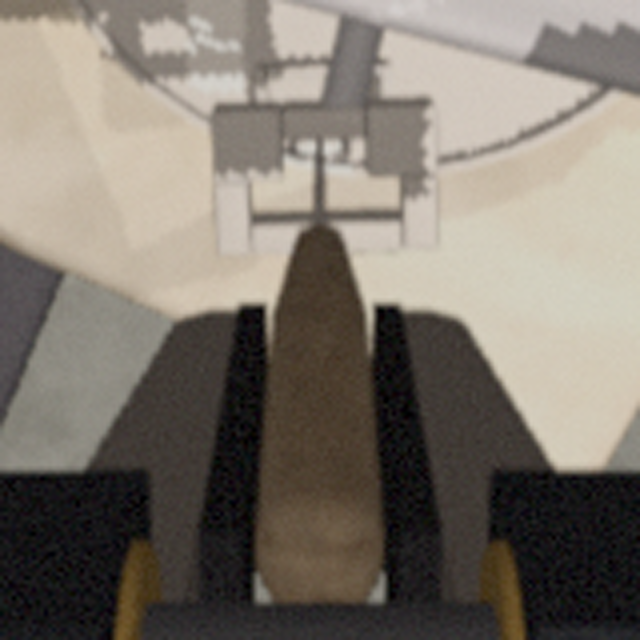

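View pics/o2.png

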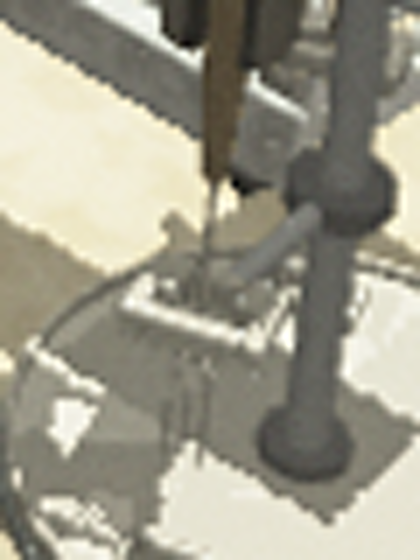

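```bash
python3 - <<'E'
from h import *
w=np.load("o1.npy",allow_pickle=True).item()
for z in(.115,.127,.135):
    X=plane(w,(240+320/4,150+148/4),z)[:2]-GC;print(z,"pp",X@pp,"u",X@u)
for row in (105,138,172,215,250):
    X=plane(w,(240+325/4,150+row/4),.143)[:2]-GC;print(row,"pp",(X@pp).round(4),(X@u).round(4))
E
```

```text
0.115 pp 0.000543309579655553 u 0.0009719387017558437
0.127 pp 0.003236169994545428 u 0.000950893304328083
0.135 pp 0.005031410271138652 u 0.0009368630393762105
105 pp 0.0161 0.002
138 pp 0.009 0.002
172 pp 0.0016 0.002
215 pp -0.0079 0.002
250 pp -0.0158 0.002
```

```bash
python3 - <<'E'
from h import *
p=GC-.002*pp-.0007*u
for z in (.275,.31,.345,.41):
    bot.line_to((*p,z),max_speed=.1)
    f=bot.current_contact_force();print(z,f.round(2),round(bot.current_clock(),2))
    if np.linalg.norm(f)>6: break
w=cam("wrist");cv2.imwrite("pics/p1.png",w["pixels"])
s=cam("scene");cv2.imwrite("pics/p2.png",s["pixels"])
E
```

```text
0.275 [ 0.95  0.64 -0.8 ] 19.21
0.31 [ 0.31 -0.63 -0.18] 19.71
0.345 [-0.48  0.17 -1.51] 20.21
0.41 [-0.07 -0.17 -1.11] 21.01
```

View pics/p1.png

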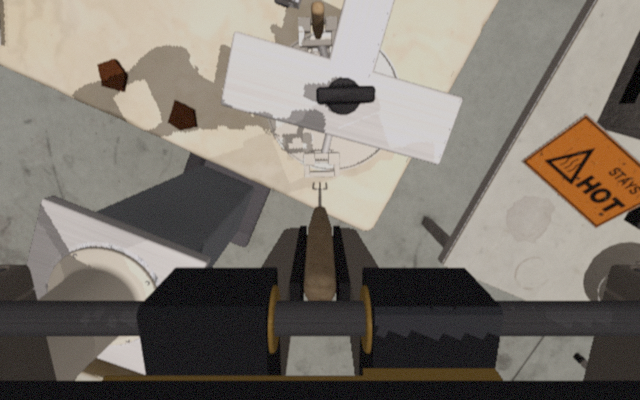

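View pics/p2.png

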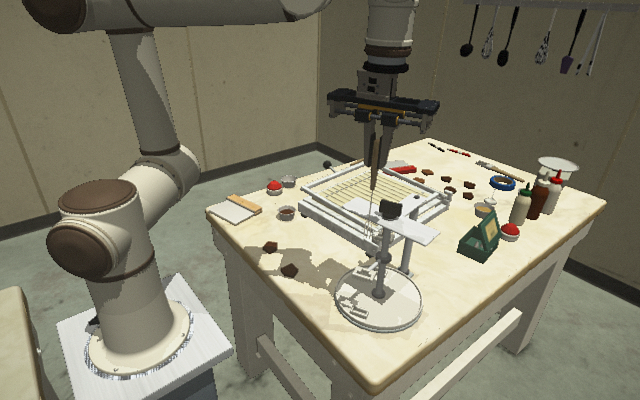

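```bash
python3 - <<'E'
from h import *
r=rv((0,1,-1),(1,0,0))
d=np.array([0,1,-1])/np.sqrt(2)
tip=np.array([.553,.209,.16]);P=tip-.169*d
bot.line_to((.43,-.03,.43),max_speed=.25)
bot.line_to(P,r,max_speed=.15)
print(P,bot.current_clock(),bot.current_joints().round(2),bot.current_contact_force())
for n in("wrist","side","scene"):
    c=cam(n);np.save(f"q_{n}.npy",c,allow_pickle=True);cv2.imwrite(f"pics/q_{n}.png",c["pixels"])
E
```

```text
[0.553      0.08949895 0.27950105] 23.9167 [-0.46  0.17  1.64  0.69  1.7  -0.5 ] [ 0.24907335  0.41420543 -0.47368093]
```

View pics/q_wrist.png

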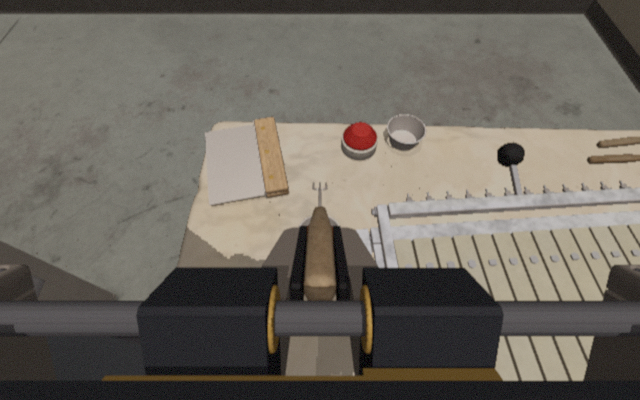

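View pics/q_side.png

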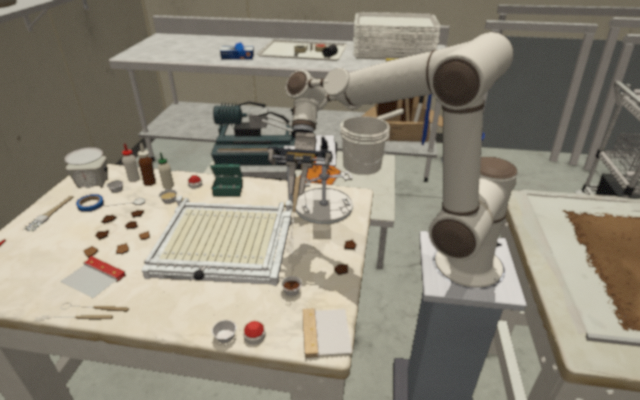

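View pics/q_scene.png

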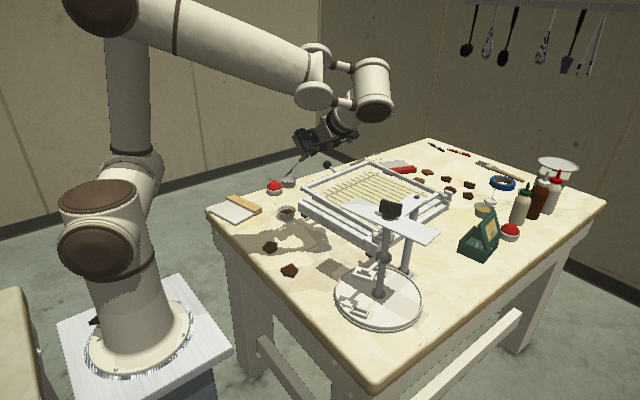

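```bash
python3 - <<'E'
from h import *
L=lambda n:np.load(f"q_{n}.npy",allow_pickle=True).item()
s,d,w=L("scene"),L("side"),L("wrist")
R=lambda c,x,y:cv2.resize(c["pixels"][y:y+60,x:x+60],None,fx=6.6,fy=6.6,interpolation=cv2.INTER_CUBIC)
cv2.imwrite("pics/r1.png",np.hstack([R(s,265,160),R(d,265,245)]))
cv2.imwrite("pics/r2.png",np.hstack([R(d,265,190),R(w,290,170)]))
for c,n in((s,"s"),(d,"d"),(w,"w")): print(n,proj(c,(.553,.209,.16)),proj(c,(.553,.209,.034)))
E
```

```text
s [284.44398041 176.99395007] [285.20157611 209.43140495]
d [289.29033865 251.69021692] [290.83747937 283.47010137]
w [319.10019547 179.94359993] [319.07065808 230.16453467]
```

View pics/r1.png

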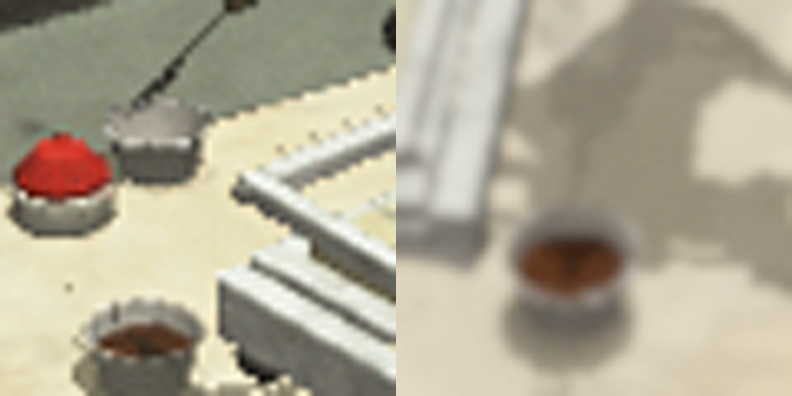

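View pics/r2.png

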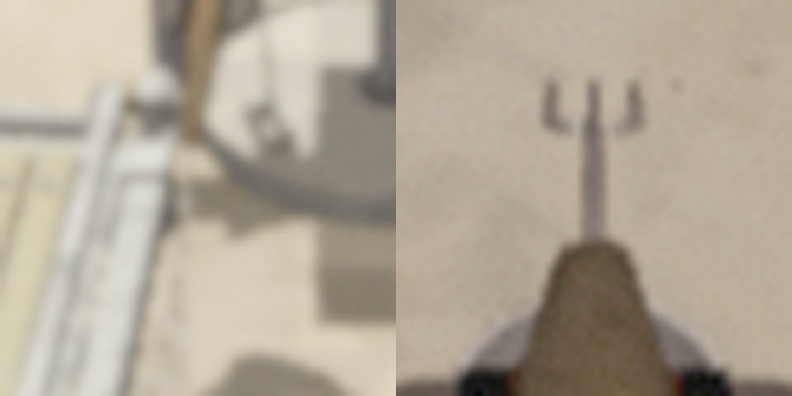

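```bash
python3 - <<'E'
from h import *
L=lambda n:np.load(f"q_{n}.npy",allow_pickle=True).item()
s,d,w=L("scene"),L("side"),L("wrist")
print("tip",tri([(s,(284.7,176.2)),(w,(320,182.1))]))
# rim: bright/dark edge is weak; use extents
for c,l,r,y,n in((s,265+80/6.6,265+205/6.6,160+324/6.6,"s"),(d,265+116/6.6,265+240/6.6,245+252/6.6,"d")):
    A=plane(c,(l,y),.034);B=plane(c,(r,y),.034);print(n,((A+B)/2).round(4),np.linalg.norm(A-B))
a=(s,(286.6,160+324/6.6));b=(d,(292,283.2));print("rim tri",tri([a,b]))
# chocolate mask in both, surface centre
for c,(x0,y0,x1,y1),n in((s,(272,195,305,225),"s"),(d,(275,270,310,300),"d")):
    im=c["pixels"][y0:y1,x0:x1].astype(int)
    m=((im[...,2]-im[...,0]>18)&(im[...,2]<130)&(im[...,2]>1.4*im[...,0])).astype(np.uint8)
    k,l,st,ce=cv2.connectedComponentsWithStats(m);i=1+st[1:,4].argmax()
    print(n,ce[i]+[x0,y0],st[i],plane(c,ce[i]+[x0,y0],.024).round(4))
E
```

```text
tip (array([0.55306858, 0.20527486, 0.16363097]), [np.float64(0.001429856141125342), np.float64(0.001429856141125393)])
s [0.5582 0.2079 0.034 ] 0.0660329339317952
d [0.5499 0.2073 0.034 ] 0.05672740134461364
rim tri (array([0.55296494, 0.20564633, 0.03476669]), [np.float64(0.003541582726908266), np.float64(0.0035415827269082755)])
s [286.40740741 211.24074074] [ 8 14 14  6 54] [0.5586 0.21   0.024 ]
d [290.9266055  284.78899083] [  9  11  15   9 109] [0.5539 0.2046 0.024 ]
```

```bash
python3 - <<'E'
from h import *
e=np.load("e1.npy",allow_pickle=True).item()
cv2.imwrite("pics/s1.png",cv2.resize(e["pixels"][40:110,570:640],None,fx=8,fy=8,interpolation=cv2.INTER_CUBIC))
im=e["pixels"].astype(int)[40:110,570:640]
m=((im[...,2]-im[...,0]>18)&(im[...,2]<130)&(im[...,2]>1.4*im[...,0])).astype(np.uint8)
k,l,st,ce=cv2.connectedComponentsWithStats(m);i=1+st[1:,4].argmax();print(st[i],plane(e,ce[i]+[570,40],.026))
E
```

```text
[ 30  22  36  29 605] [0.5521716  0.20228982 0.026     ]
```

View pics/s1.png

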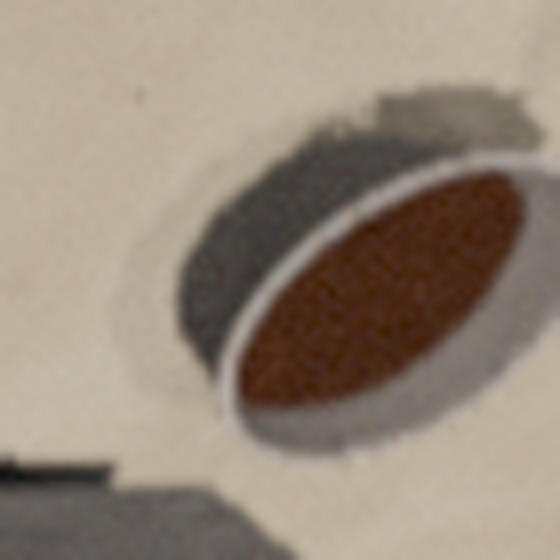

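```bash
python3 - <<'E'
from h import *
from scipy.optimize import least_squares
e=np.load("e1.npy",allow_pickle=True).item()
pts=[(225,420),(220,375),(242,318),(300,248),(380,193),(470,158),(540,158),(300,453),(360,455),(440,428),(510,380),(556,325),(260,445)]
X=np.array([plane(e,(570+(a-3.5)/8,40+(b-3.5)/8),.034)[:2] for a,b in pts])
f=least_squares(lambda p:np.hypot(*(X-p[:2]).T)-p[2],[.55,.2,.032],loss="soft_l1",f_scale=.001)
print(f.x,np.abs(f.fun).max())
E
```

```text
[0.55231111 0.20188079 0.03138832] 0.0018778578825972246
```

```bash
python3 - <<'E'
from h import *
p=np.array([.553,.08949895,.27950105])+[-.0005,-.0018,-.0936]
bot.line_to(p,max_speed=.08)
bot.hold(.5)
print(bot.current_clock(),bot.current_contact_force(),bot.current_opening()*.092,bot.current_ee_pos())
for n in("wrist","side","scene"):
    c=cam(n);np.save(f"t_{n}.npy",c,allow_pickle=True);cv2.imwrite(f"pics/t_{n}.png",c["pixels"])
L=lambda n:np.load(f"t_{n}.npy",allow_pickle=True).item()
s,d,w=L("scene"),L("side"),L("wrist")
R=lambda c,x,y:cv2.resize(c["pixels"][y:y+60,x:x+60],None,fx=6.6,fy=6.6,interpolation=cv2.INTER_CUBIC)
cv2.imwrite("pics/t1.png",np.hstack([R(s,265,175),R(w,290,170)]))
cv2.imwrite("pics/t2.png",R(d,260,245))
for c in (s,d,w):print(proj(c,(.5525,.2035,.07)))
E
```

```text
25.8833 [ 0.19153282 -0.02195364 -0.31153843] 0.013985510801273885 [0.55249033 0.08769485 0.18592239]
[285.79484311 201.1707579 ]
[290.93849447 273.49023648]
[319.43240536 181.04565115]
```

View pics/t1.png

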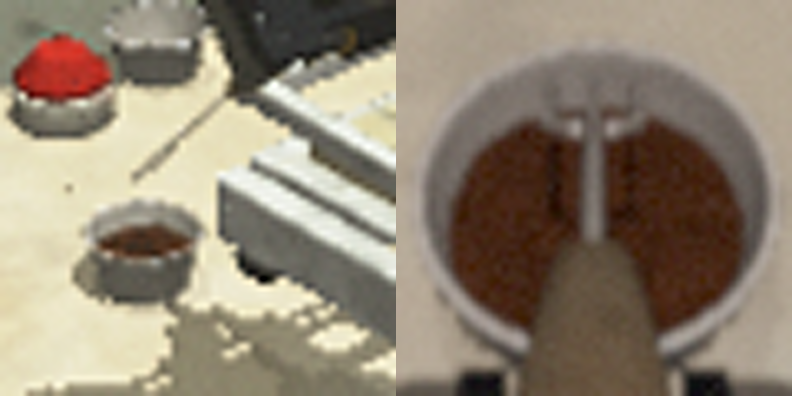

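View pics/t2.png

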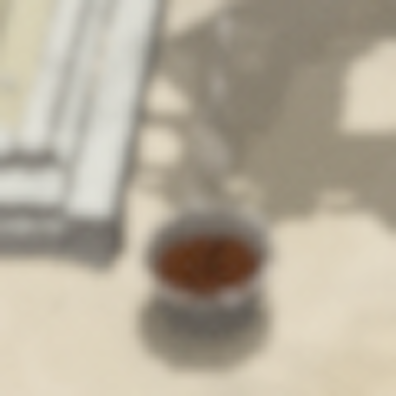

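View pics/t_scene.png

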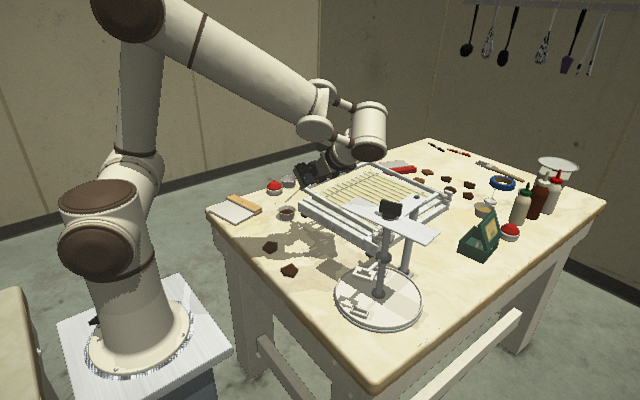

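```bash
python3 - <<'E'
from h import *
from scipy.optimize import least_squares
L=lambda n:np.load(f"t_{n}.npy",allow_pickle=True).item()
s,w=L("scene"),L("wrist")
im=w["pixels"]
cv2.imwrite("pics/u1.png",cv2.resize(im[160:240,280:360],None,fx=7.5,fy=7.5,interpolation=cv2.INTER_CUBIC))
q=lambda a,b:(290+(a-396-3)/6.6,170+(b-3)/6.6)
pts=[(425,190),(770,190),(597,45),(480,93),(715,93),(470,313),(730,313),(433,240),(765,240),(530,57),(665,57)]
X=np.array([plane(w,q(*p),.034)[:2] for p in pts])
f=least_squares(lambda p:np.hypot(*(X-p[:2]).T)-p[2],[.55,.2,.032],loss="soft_l1",f_scale=.001)
print("cup",f.x,np.abs(f.fun).max())
print("tip",tri([(s,(265+(135-3)/6.6,175+(178-3)/6.6)),(w,q(594,80))]), plane(w,q(594,80),.07))
E
```

```text
cup [0.55334642 0.20281016 0.0301751 ] 0.0013815923785398046
tip (array([0.55197189, 0.20582626, 0.06705823]), [np.float64(0.0011723227582616453), np.float64(0.0011723227582616364)]) [0.55261654 0.20272928 0.07      ]
```

View pics/u1.png

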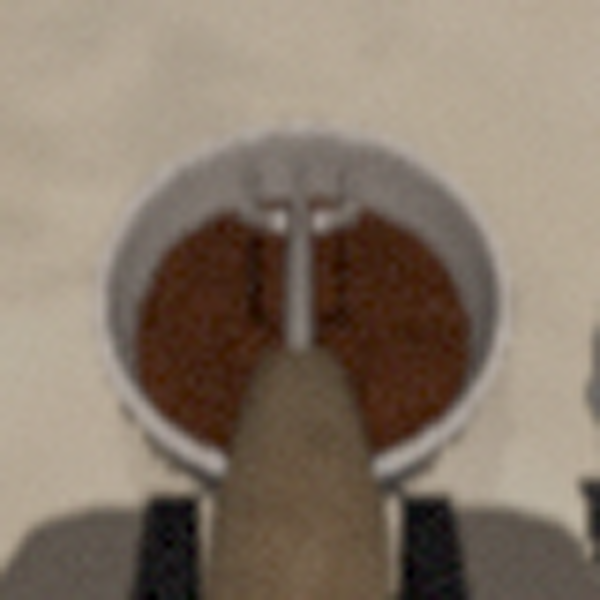

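```bash
python3 - <<'E'
from h import *
print(np.abs(bot.current_joint_vel()).max(),bot.current_clock(),bot.current_opening()*.092)
bot.job_done()
E
```

```text
0.0010058154321685344 26.0333 0.01432332045336327
the job is handed in; nothing more can be done
```

I turned the knob clockwise to its stop, drew the fork up out of its guide, and handed in at 26 s with the gripper holding it at a 45° slant over the cup. The ring stayed in the stand.

- **Stop reached:** when the knob was turned to −1.33 rad, the torque jumped from 0.07 to 0.37 N m. It then levelled off near 0.43, so the grip was slipping rather than turning the carousel further. The guide and knob were then measured at −1.154 rad in the world frame. That matches the stand's measured yaw of 0.155 minus the 1.309 rad stop.
- **First knob grip:** this caught the knob's round hub (32 mm) instead of its bar, so I took a second grip higher up on the 14 mm bar and finished the turn there.
- **Fork lean:** the fork leaned about 3–4° in its socket. I gripped it at that lean, lifted it 18 mm and straightened it before drawing it out. Contact forces stayed around 1–2 N.
- **Final position:**

| Point | x (m) | y (m) | z (m) |
|---|---|---|---|
| Tine tip | 0.552 | 0.203–0.206 | 0.067–0.070 |
| Cup centre | 0.553 | 0.203 | rim 0.034 |

The tip is within about 3 mm of the middle and 3.3–3.6 cm above the rim. The arm was still, with 14 mm of handle in the grip and about 0.4 N of contact force.

- **Disagreement:** the coarse scene and side views put the cup's y about 4–5 mm higher than the wrist views did. I went with the wrist views, which agreed with each other.

The last pictures showed the cup and the other things where they were; I did not re-measure their positions.

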